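# Pack the stuck tins down the food-parcel tube

### The job

In one of the two clear packing tubes the orange tins are stuck part-way down. Take the long wooden tamper with the steel foot from its round green mat and, keeping hold of it, push the orange tins down their tube with the tamper (not with the hand) until they stop firmly on the bottom. Then stand the tamper upright on the green mat again and let go of it.

Things in the scene. Friction and masses are not known exactly. Their poses are not given: they have to be found in the camera images.
- tamper: The tamper: a straight round rod, 170 mm long, 0.25 kg, standing upright on the green mat at the start. Steel foot 36 mm in diameter and 22 mm high, then a plain wooden shaft 24 mm in diameter up to the top, which may be gripped anywhere. Origin: centre of the foot's underside; z points up along the shaft. (The short wooden pestle with a wide 74 mm base and a ball on top is not it.)
- tins (a joint): How far the stack of two orange tins (57 mm in diameter, 50 mm high together, flat steel-rimmed top) has been pushed down its tube, in m: 0 = top of the stack 15 mm below the tube's rim, 0.055 = on the bottom, with the top of the stack 70 mm below the rim. It starts between 0 and 0.025. The tins fit snugly: they stay where they are left, move down under a push of about 6 N, and stop dead on the bottom; they do not come up again.
- tube_mouth (a point): Centre of the open mouth (rim level) of the clear upright tube that holds the orange tins, 130 mm above the table; z up. The tube is 62 mm wide inside, its wall 3 mm thick, and stands on a grey 110 mm square foot plate screwed to the table. An identical tube beside it holds blue tins that are already at the bottom.
- mat: The tamper's round green mat, 110 mm in diameter and 6 mm thick, fixed to the table. Origin: centre of its underside, at table level.
Things that resemble listed ones, but are neither listed nor needed, are in the scene too. Leave any red or yellow look-alike of the part that bears tins alone. What is shaped like the tamper but blue or yellow is not meant.

How it is judged (in metres and radians):
On the way:
1. the orange tins are on the bottom of their tube with the foot of the held tamper on them (value of joint tins above 0.051 m and horizontal distance between tamper and tube_mouth below 0.025 m and z of tamper in the frame of tube_mouth below -0.064 m and contact force between the fingers and tamper above 1 N), for 0.1 s.
At the end, for the whole second after the job is handed in: The orange tins are on the bottom of their tube (within 4 mm), and the tamper stands upright (within 10 degrees) and still on the green mat, its foot's centre within 45 mm of the mat's centre (value of joint tins above 0.051 m and horizontal distance between tamper and mat below 0.045 m and z of tamper in the frame of mat between 0.002 and 0.012 m and angle between tamper's own z axis and vertical below 0.17 rad and linear speed of tamper below 0.02 m/s); the robot touches nothing.
It fails at once if the hand reaches into the tube in place of the tamper (horizontal distance between the grasp point and tube_mouth below 0.03 m and z of the grasp point in the frame of tube_mouth below 0.012 m).
It also fails if it takes over 51 s, if anything falls off the work surface, if the arm or the gripper's body presses on something with over 40 N, if the wrist force passes 120 N, or if a joint passes its speed limit or range.

### The arm

A 6-joint arm with a two-finger parallel gripper is mounted at the origin on the work surface. World frame = base frame: x ahead of the robot, y to its left, z up, the work surface at z = 0. Lengths are in m, angles in degrees, forces in N, time in s.
With the tool pointing down it reaches from about 0.4 to 0.825 m from the base axis. Payload 7 kg.
Tool frame: the origin (TCP) lies midway between the tips of the shut fingers; the grasp point (between the pads) lies 19 mm behind it; z points along the fingers, y is the line along which they close (so a half turn about z gives the same grasp; the last joint's range is limited). The gripper opens to 88 mm and grips with 3 to 60 N. Pads are 19 mm wide; open, the fingers measure 130 mm over their backs; the gripper's body (78 mm by 193 mm) begins 47 mm behind the grasp point.
Start: joints at [-56.488, 20.546, 0.682, 0, -70.136, -16.507], TCP at [0.197, -0.645, 0.227] pointing down, gripper open.
Joint ranges: [-176.03, 176.03], [-82.01, 121.73], [-58.28, 71.71], [-173.87, 95.51], [-174.79, -0.11], [-173.66, 173.66]. Speed limits (degrees/s): [136.94, 136.94, 172.46, 180, 180, 180].

### API

Orientations are given as [roll, pitch, yaw] about the fixed x, y, z axes, in that order (R = Rz(yaw) Ry(pitch) Rx(roll)).
In Python, from plant import ctrl gives the robot as it stands.
- The arm moves only by the tool arm_command, never from a script. Its argument "steps" is a list of rows, each an object with "translation": the shift along the tool's x, y, z in mm, a list of three; "rotation": the turn, a rotation vector about the tool's x, y, z in units of 5 degrees (1.0 is 5 degrees), a list of three; "claw": the finger opening in mm, from 0 to 87.6. In form: [{"translation": [x, y, z], "rotation": [rx, ry, rz], "claw": claw}, ...]. A call has 1 to 5 rows; each row is the pose to reach, as a shift and turn from the pose commanded when the call began, along the tool's axes at that moment; what a row does not reach only later rows make up. A row lasts 1/10 s, in which the tool goes at most 50 mm and 8.59 degrees, less where a joint would pass 70% of its speed; a pose out of reach is approached as far as the arm can. A call with a gripper value outside its range is refused whole. The fingers move at their own pace and stop on an object; the grip force is fixed at half the most. Time passes only in rows, so rows that repeat a pose let the fingers close. It gives the time, the measured TCP pose, the force, the opening and the grip force at its end, in the units of the state.
- ctrl.get_obs(): the state, without advancing time (a new reading comes with each control period).
- ctrl.snapshot(name): name is "scene" or "side" or "wrist"; returns (picture, depth): 400x640x3 uint8, red, green, blue; 400x640 float32, m along the optical axis (not along the pixel's ray), 0 where there is no reading.
- ctrl.calibration(name): a dict with "vertical_fov" (degrees; the focal length in pixels is half the picture's height over the tangent of half this angle, whatever the lens; pixels are square), "cx", "cy" (the principal point, pixels), "rvec" (rotation vector, rad) and "tvec" (3), from world to camera coordinates, as OpenCV has them; the wrist camera has in their place "hand_eye" (4x4, takes a point from camera to tool coordinates, whose origin is the TCP and whose axes are the flange's). Camera axes: x right, y down, z forward; pixel columns grow to the right and rows downward; lengths in m; the calibration is good to about 2 mm. A picture is of the moment at which its call begins: read the wrist's pose just before it. calibration takes no time and is no camera call.
- ctrl.close_job(): hands the job in; it is judged then, once.
The state is a dict: "clock": time; "joint_pos": joint angles; "qvel": joint speeds; "tau": joint torques, N m; "tool_pos": TCP position; "orientation": TCP orientation; "force": force on the tool from outside, world axes, zero at the start; "moment": the same for the moment, N m; "opening": finger opening in m; "gripper_force": force on a finger pad.
Only numpy, scipy, OpenCV 4.12 (cv2) and the standard library are available. Lean on these libraries where they do the work, as an engineer would, in place of code of your own. Each camera call takes 0.05 s, during which the arm holds its last target. There are 200 camera calls.

## Working session

There is one attempt and no reset: what is moved stays moved. The work goes in short steps, Python scripts to look and compute and a tool call to move; the robot and the scene stay as the last step left them, time stands still between calls to the robot, and variables do not carry over. Pictures are saved under pics/ and viewed, at most 10 in all, crops included, and the job is handed in when it is done.

Besides the shell and the picture viewer there is one more tool, called after "Call:" as name(argument=value, ...) on one line, values as JSON. arm_command: Moves the arm, as the interface text tells. Its arguments: {"type":"object","properties":{"steps":{"type":"array"}},"required":["steps"]}

```bash
mkdir -p pics; ls
cat > h.py <<'E'
import numpy as np, cv2
from plant import ctrl
from scipy.spatial.transform import Rotation as R
def cam(n):
    c=ctrl.calibration(n); f=200/np.tan(np.radians(c["vertical_fov"]/2))
    if "rvec" in c:
        Rm=cv2.Rodrigues(np.array(c["rvec"],float))[0]; t=np.array(c["tvec"],float).ravel()
        return f,c["cx"],c["cy"],Rm.T,-Rm.T@t
    o=ctrl.get_obs(); T=np.eye(4); T[:3,:3]=R.from_euler('xyz',o["orientation"],degrees=True).as_matrix(); T[:3,3]=o["tool_pos"]
    M=T@np.array(c["hand_eye"]); return f,c["cx"],c["cy"],M[:3,:3],M[:3,3]
def ray(K,u,v):
    f,cx,cy,A,o=K; return o,A@np.array([(u-cx)/f,(v-cy)/f,1.])
def onz(K,u,v,z):
    o,d=ray(K,u,v); return o+d*(z-o[2])/d[2]
def pts(K,dep):
    f,cx,cy,A,o=K; v,u=np.mgrid[:400,:640]
    return np.stack([(u-cx)/f*dep,(v-cy)/f*dep,dep],-1)@A.T+o
def snap(n,name=None):
    K=cam(n); p,d=ctrl.snapshot(n)
    if name: cv2.imwrite(f"pics/{name}.png",cv2.cvtColor(p,cv2.COLOR_RGB2BGR)); np.savez(f"pics/{name}.npz",p=p,d=d)
    return K,p,d
E
python3 - <<'E'
from h import *
for n in("scene","side"):
    K,p,d=snap(n,n+"0"); print(n,K[0],K[4],ctrl.calibration(n))
print(ctrl.get_obs())
E
```

```text
pics
scene 483.290713982638 [1.1645943  0.25652745 0.79198074] {'vertical_fov': 44.96243896029707, 'cx': 327.43726721497916, 'cy': 204.9586410606804, 'rvec': array([ 1.38935833,  2.08986588, -0.94979297]), 'tvec': array([ 0.21818469, -0.17798025,  1.40358049])}
side 476.7719209733128 [0.09922541 0.72566303 0.86578088] {'vertical_fov': 45.51490875341229, 'cx': 314.11992287318685, 'cy': 202.772897141487, 'rvec': array([ 0.57308795, -2.66378561,  1.19921792]), 'tvec': array([0.38038747, 0.23632616, 1.04185621])}
{'clock': 0.1, 'joint_pos': array([-5.64878348e+01,  2.05879099e+01,  6.39645485e-01, -1.76795506e-02,
       -7.01343778e+01, -1.65053434e+01]), 'qvel': array([ 0.14642846, -0.02285336,  0.08482182,  0.05278762,  0.06411562,
        0.04504769]), 'tau': array([ 1.07766969e-03, -5.84164953e+01,  2.93752527e+01,  7.01550946e+00,
        1.01897391e-02, -6.53669485e-05]), 'tool_pos': array([ 0.19726442, -0.64508986,  0.22571474]), 'orientation': array([ 1.79916041e+02, -7.54531925e-03, -1.62999192e+02]), 'force': array([-1.18973547, -0.6279232 , -0.30748002]), 'moment': array([ 0.03347719,  0.01047461, -0.02502571]), 'gripper_force': 0.0, 'opening': 0.08773192103002314}
```

View pics/scene0.png

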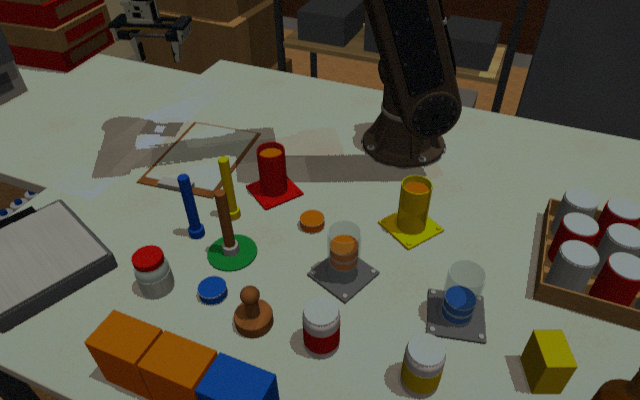

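View pics/side0.png

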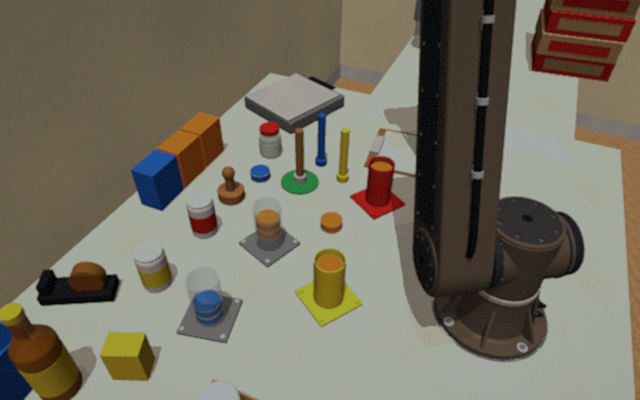

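The scene view shows the tamper on the green mat (top 222,190, foot 230,250) and the orange tins' tube with its mouth near (345,232). In the side view the tamper spans (299,130) to (299,180) and the mouth is near (267,207).

Run:
```python
from h import *
roi={"scene":dict(mat=(200,225,265,275),tins=(325,225,365,275),plate=(300,245,385,302),tamp=(210,186,240,258)),
"side":dict(mat=(275,165,325,198),tins=(250,195,285,245),plate=(235,218,302,268),tamp=(288,125,310,185))}
ims=[]
for n in roi:
    z=np.load(f"pics/{n}0.npz"); p,d=z["p"],z["d"]; K=cam(n); hsv=cv2.cvtColor(p,cv2.COLOR_RGB2HSV); H,S,V=[hsv[...,i] for i in range(3)]
    def box(k):
        m=np.zeros((400,640),bool); a,b,c,e=roi[n][k]; m[b:e,a:c]=1; return m
    g=box("mat")&(H>50)&(H<80)&(S>120)
    c=max(cv2.findContours(g.astype(np.uint8),0,1)[0],key=cv2.contourArea); e=cv2.fitEllipse(cv2.convexHull(c)); print(n,"mat",e[0],onz(K,*e[0],.006))
    hull=cv2.convexHull(c)[:,0]; q=np.array([onz(K,*x,.006)[:2] for x in hull]); print(" minEnc",cv2.minEnclosingCircle(q.astype(np.float32)))
    # tamper shaft
    t=box("tamp")&(H<18)&(S>90)
    v,u=np.nonzero(t); print(" tamp px",len(u),v.min(),v.max(), "top u",u[v<v.min()+5].mean(),"bot u",u[v>v.max()-5].mean())
    P=pts(K,d); q=P[t&(d>0)]; print("  depth zmax,top med",np.percentile(q[:,2],[2,98]),np.median(q[q[:,2]>.14],0) if (q[:,2]>.14).any() else None,np.median(q[q[:,2]<.08],0))
    o=box("tins")&(H<18)&(S>110); q=P[o&(d>0)]; v,u=np.nonzero(o); print(" tins px",u.min(),u.max(),v.min(),v.max(),np.median(q,0),np.percentile(q[:,2],[2,50,98]))
    # plate: grey
    gr=box("plate")&(V<125)&(S<70); c=np.argwhere(gr)[:,::-1].astype(np.float32)
    qq=np.array([onz(K,*x,.008)[:2] for x in c]).astype(np.float32); print(" plate minAreaRect",cv2.minAreaRect(qq))
    a,b,c,e=(195,180,390,310) if n=="scene" else (220,120,340,275)
    im=p[b:e,a:c][...,::-1].copy(); ims.append(cv2.resize(im,None,fx=3.5 if n=="scene" else 5,fy=3.5 if n=="scene" else 5)[:,:680])
    cv2.imwrite(f"pics/crop_{n}.png",cv2.resize(im,None,fx=4,fy=4 if n=="scene" else 3.8)[:600,:800] if n=="scene" else cv2.resize(im,None,fx=3.8,fy=3.8))
```

```text
scene mat (231.71759033203125, 252.53805541992188) [ 0.56864948 -0.2277457   0.006     ]
 minEnc ((0.5670640468597412, -0.22898177802562714), 0.0551891028881073)
 tamp px 655 186 246 top u 218.03125 bot u 229.10416666666666
  depth zmax,top med [0.00481468 0.1788197 ] [ 0.57208075 -0.22668887  0.16648775] [ 0.57188151 -0.2272624   0.04839888]
 tins px 330 357 235 270 [0.55723673 0.030058   0.09475099] [0.05557909 0.09475099 0.13169305]
 plate minAreaRect ((0.513912558555603, 0.01677396148443222), (0.13733772933483124, 0.1448935568332672), 69.27346801757812)
side mat (299.3047180175781, 181.60159301757812) [ 0.56418632 -0.22602166  0.006     ]
 minEnc ((0.5646723508834839, -0.22758015990257263), 0.05274611711502075)
 tamp px 327 127 175 top u 298.14285714285717 bot u 299.57142857142856
  depth zmax,top med [0.01838569 0.17824796] [ 0.56210928 -0.22338905  0.16428103] [ 0.56232294 -0.22312132  0.05419504]
 tins px 256 279 210 239 [0.51471808 0.04848387 0.09643667] [0.05662936 0.09643667 0.13149266]
 plate minAreaRect ((0.5418389439582825, 0.008678287267684937), (0.1305110603570938, 0.1495625078678131), 69.36181640625)
```

View pics/crop_scene.png

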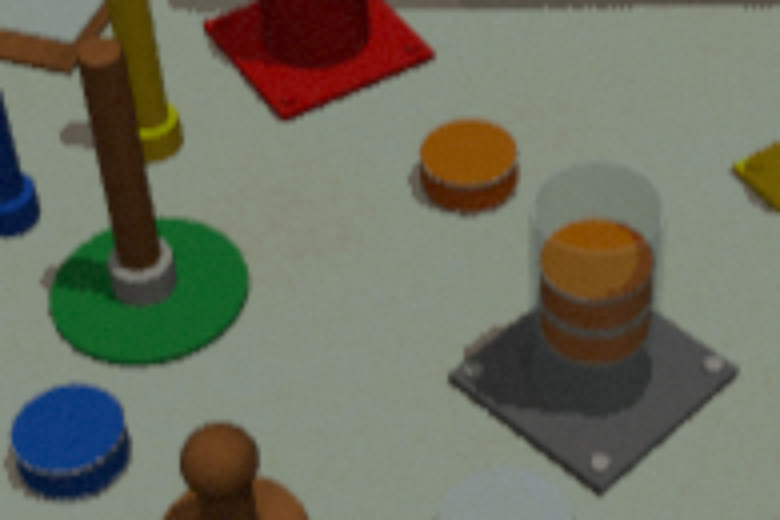

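View pics/crop_side.png

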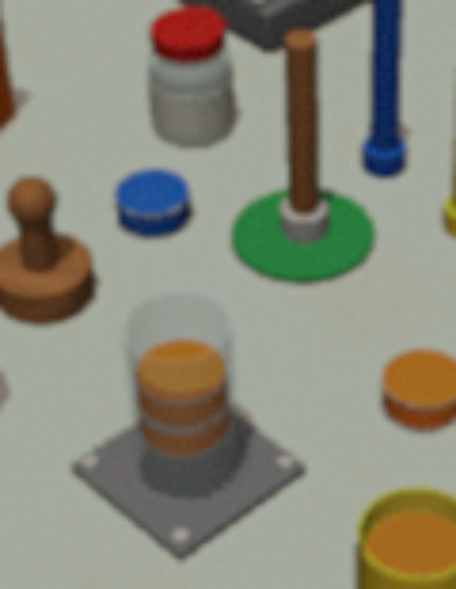

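Run:
```python
from h import *
S,D=cam("scene"),cam("side")
def tri(a,b):
    A=[];B=[]
    for K,x in((S,a),(D,b)):
        o,d=ray(K,*x); d/=np.linalg.norm(d); M=np.eye(3)-np.outer(d,d); A.append(M);B.append(M@o)
    return np.linalg.solve(sum(A),sum(B))
for n,a,b,z in(("rim",(344.2,232),(266.8,207.1),.13),("plate",(343.5,273.6),(269.4,243.05),.006),("top",(220.2,192.5),(299,130.5),.176),("foottop",(230,244.5),(299.7,174.5),.028)):
    print(n,tri(a,b).round(4),onz(S,*a,z).round(4),onz(D,*b,z).round(4))
for K,l,r in((S,(307.5,274.5),(379.5,272.8)),(D,(239.2,243.2),(299.7,242.9))):
    a,b=onz(K,*l,.006),onz(K,*r,.006); print(a,b,np.linalg.norm(a-b))
```

```text
rim [0.5274 0.0219 0.1262] [0.5306 0.0228 0.13  ] [0.5251 0.0262 0.13  ]
plate [0.5285 0.0226 0.005 ] [0.5298 0.0235 0.006 ] [0.5279 0.0227 0.006 ]
top [ 0.5647 -0.2305  0.1754] [ 0.5653 -0.2301  0.176 ] [ 0.5643 -0.2296  0.176 ]
foottop [ 0.5653 -0.2311  0.0274] [ 0.566  -0.2303  0.028 ] [ 0.565  -0.2309  0.028 ]
[ 0.56151447 -0.04602264  0.006     ] [0.49816196 0.09324302 0.006     ] 0.15299825599068956
[0.59564627 0.0541436  0.006     ] [ 0.45987001 -0.00884412  0.006     ] 0.14967513407771446
```

Run:
```python
from h import *
S,D=cam("scene"),cam("side")
for n,a,b in(("blue",(184,177),(322,114)),("yellow",(224,158),(345,130))):
    print(n,onz(S,*a,.176).round(3),onz(D,*b,.176).round(3))
o=ctrl.get_obs(); Rm=R.from_euler('xyz',o["orientation"],degrees=True)
print(Rm.as_matrix().round(3)); print(Rm.inv().apply(np.array([.565,-.230,.235])-o["tool_pos"])*1000, Rm.inv().apply(np.array([.565,-.230,.127])-o["tool_pos"])*1000)
```

```text
blue [ 0.551 -0.327  0.176] [ 0.542 -0.331  0.176]
yellow [ 0.461 -0.286  0.176] [ 0.455 -0.282  0.176]
[[-0.956 -0.292 -0.001]
 [-0.292  0.956  0.001]
 [ 0.     0.001 -1.   ]]
[-473.03067039  289.44365168   -8.92342651] [-473.04489298  289.28539239   99.0764566 ]
```

Call:
arm_command(steps=[{"translation": [-40, 24, -2], "rotation": [0, 0, 0], "claw": 60}, {"translation": [-80, 48, -4], "rotation": [0, 0, 0], "claw": 60}, {"translation": [-120, 72, -6], "rotation": [0, 0, 0], "claw": 60}, {"translation": [-160, 97, -8], "rotation": [0, 0, 0], "claw": 60}, {"translation": [-200, 121, -9], "rotation": [0, 0, 0], "claw": 60}])

```text
clock: 0.6
tool_pos: [0.354, -0.4696, 0.2355]
orientation: [180.0, -0.0, -163.0]
force: [0.8, -0.1, 0.5]
opening: 0.0604
gripper_force: 0.0
```

Call:
arm_command(steps=[{"translation": [-40, 24, 0], "rotation": [0, 0, 0], "claw": 60}, {"translation": [-80, 48, 0], "rotation": [0, 0, 0], "claw": 60}, {"translation": [-120, 72, 0], "rotation": [0, 0, 0], "claw": 60}, {"translation": [-160, 97, 0], "rotation": [0, 0, 0], "claw": 60}, {"translation": [-200, 121, 0], "rotation": [0, 0, 0], "claw": 60}])

```text
clock: 1.1
tool_pos: [0.5099, -0.2952, 0.2354]
orientation: [180.0, -0.0, -163.0]
force: [0.4, -0.5, -0.4]
opening: 0.06
gripper_force: 0.0
```

Call:
arm_command(steps=[{"translation": [-40, 24, 0], "rotation": [0, 0, 0], "claw": 60}, {"translation": [-73, 47, 0], "rotation": [0, 0, 0], "claw": 60}, {"translation": [-73, 47, 0], "rotation": [0, 0, 0], "claw": 60}, {"translation": [-73, 47, 0], "rotation": [0, 0, 0], "claw": 60}])

```text
clock: 1.5
tool_pos: [0.5654, -0.2297, 0.2349]
orientation: [180.0, -0.1, -162.9]
force: [-1.3, 0.2, -0.1]
opening: 0.06
gripper_force: 0.0
```

Run:
```python
from h import *
o=ctrl.get_obs(); print(o["clock"],o["tool_pos"],o["orientation"],o["opening"],o["joint_pos"],o["force"])
K,p,d=snap("wrist","w0"); print(K)
```

```text
1.5 [ 0.56542423 -0.22971549  0.23486197] [ 1.79965567e+02 -6.94542287e-02 -1.62876931e+02] 0.060039103905542526 [-3.79863059e+00  1.42607169e+01 -7.10974854e+00 -7.90056100e-03
 -6.87067055e+01 -6.90754471e+01] [-1.26593034  0.24301413 -0.13958268]
(np.float64(316.6825503263539), 318.55246759497726, 197.68526462263156, array([[-2.95431997e-01,  9.21467428e-01,  2.52225520e-01],
       [ 9.55363771e-01,  2.84956441e-01,  7.79736657e-02],
       [-2.30933293e-05,  2.64003040e-01, -9.64521847e-01]]), array([ 0.49723993, -0.25106437,  0.39163271]))
```

View pics/w0.png

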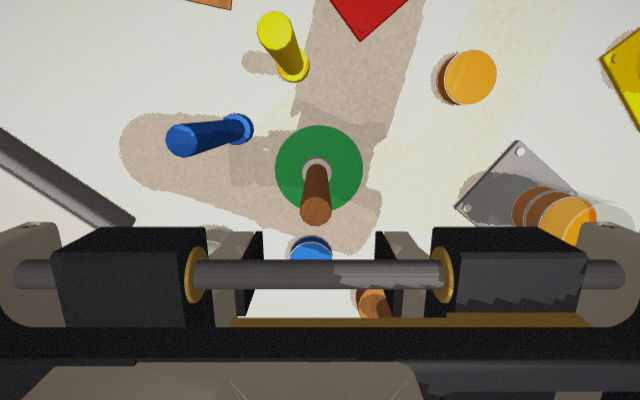

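The wrist view shows the rod top at (316,211), the mat at (319,167) and the tube at the right edge. I'll check the tamper and mat positions from these.

Run:
```python
from h import *
K=cam("wrist"); print(onz(K,315.5,211,.176),onz(K,319,167.5,.006),onz(K,316.5,171,.028))
```

```text
[ 0.56328818 -0.23356421  0.176     ] [ 0.5607529  -0.23151148  0.006     ] [ 0.56189119 -0.23423452  0.028     ]
```

Call:
arm_command(steps=[{"translation": [2, -2, 35], "rotation": [0, 0, 0], "claw": 60}, {"translation": [2, -2, 70], "rotation": [0, 0, 0], "claw": 60}, {"translation": [2, -2, 95], "rotation": [0, 0, 0], "claw": 60}, {"translation": [2, -2, 108], "rotation": [0, 0, 0], "claw": 60}, {"translation": [2, -2, 108], "rotation": [0, 0, 0], "claw": 60}])

```text
clock: 2.05
tool_pos: [0.5623, -0.234, 0.126]
orientation: [179.9, -0.2, -163.1]
force: [-1.3, 0.5, -0.2]
opening: 0.06
gripper_force: 0.0
```

Call:
arm_command(steps=[{"translation": [0, 0, 0], "rotation": [0, 0, 0], "claw": 40}, {"translation": [0, 0, 0], "rotation": [0, 0, 0], "claw": 28}, {"translation": [0, 0, 0], "rotation": [0, 0, 0], "claw": 15}, {"translation": [0, 0, 0], "rotation": [0, 0, 0], "claw": 15}, {"translation": [0, 0, 0], "rotation": [0, 0, 0], "claw": 10}])

```text
clock: 2.55
tool_pos: [0.5641, -0.2332, 0.1281]
orientation: [-180.0, 0.0, -163.0]
force: [-0.1, 0.0, 0.3]
opening: 0.0255
gripper_force: 0.0
```

Run:
```python
from h import *
o=ctrl.get_obs(); Rm=R.from_euler('xyz',o["orientation"],degrees=True); print(o["tool_pos"],o["opening"],o["gripper_force"])
K=cam("wrist")
for z in(.127,.270): print(Rm.inv().apply(np.array([.5285,.0235,z])-o["tool_pos"])*1000)
```

```text
[ 0.56409325 -0.23324746  0.1281171 ] 0.02548995720944654 0.0
[-41.07444537 255.92799733   1.06522841]
[ -41.1919695   255.88015073 -141.93471529]
```

Call:
arm_command(steps=[{"translation": [0, 0, 0], "rotation": [0, 0, 0], "claw": 10}, {"translation": [0, 0, 0], "rotation": [0, 0, 0], "claw": 10}, {"translation": [0, 0, 0], "rotation": [0, 0, 0], "claw": 10}])

```text
clock: 2.85
tool_pos: [0.5641, -0.2331, 0.128]
orientation: [-180.0, 0.0, -163.0]
force: [-1.0, 1.9, 5.4]
opening: 0.0233
gripper_force: 30.0
```

Call:
arm_command(steps=[{"translation": [0, 0, -20], "rotation": [0, 0, 0], "claw": 10}, {"translation": [0, 0, -60], "rotation": [0, 0, 0], "claw": 10}, {"translation": [0, 0, -100], "rotation": [0, 0, 0], "claw": 10}, {"translation": [0, 0, -140], "rotation": [0, 0, 0], "claw": 10}, {"translation": [0, 0, -160], "rotation": [0, 0, 0], "claw": 10}])

```text
clock: 3.35
tool_pos: [0.5646, -0.2338, 0.291]
orientation: [-179.9, 0.2, -163.0]
force: [-0.3, -0.4, -2.7]
opening: 0.0236
gripper_force: 30.0
```

Call:
arm_command(steps=[{"translation": [-7, 30, 0], "rotation": [0, 0, 0], "claw": 10}, {"translation": [-14, 65, 0], "rotation": [0, 0, 0], "claw": 10}, {"translation": [-20, 100, 0], "rotation": [0, 0, 0], "claw": 10}, {"translation": [-26, 135, 0], "rotation": [0, 0, 0], "claw": 10}, {"translation": [-30, 165, 0], "rotation": [0, 0, 0], "claw": 10}])

```text
clock: 3.85
tool_pos: [0.5436, -0.0652, 0.2868]
orientation: [180.0, -0.1, -163.0]
force: [-0.5, -0.3, -2.6]
opening: 0.0236
gripper_force: 30.0
```

Call:
arm_command(steps=[{"translation": [-4, 30, 0], "rotation": [0, 0, 0], "claw": 10}, {"translation": [-8, 60, 0], "rotation": [0, 0, 0], "claw": 10}, {"translation": [-11, 80, 0], "rotation": [0, 0, 0], "claw": 10}, {"translation": [-11, 91, 0], "rotation": [0, 0, 0], "claw": 10}, {"translation": [-11, 91, 0], "rotation": [0, 0, 0], "claw": 10}])

```text
clock: 4.35
tool_pos: [0.5277, 0.0244, 0.2871]
orientation: [180.0, -0.0, -162.9]
force: [-0.4, -0.6, -2.4]
opening: 0.0236
gripper_force: 30.0
```

Run:
```python
from h import *
o=ctrl.get_obs(); print(o["clock"],o["tool_pos"],o["opening"],o["gripper_force"])
_,a,d1=snap("scene","s1"); _,b,d2=snap("side","s2"); snap("wrist","w1")
A=cv2.resize(a[130:310,280:410],None,fx=3,fy=3); B=cv2.resize(b[100:280,200:330],None,fx=3,fy=3)
cv2.imwrite("pics/c1.png",np.hstack([A,B])[...,::-1])
```

```text
4.35 [0.52769196 0.02443257 0.28713095] 0.0236056899219281 29.995534121990204
```

View pics/c1.png

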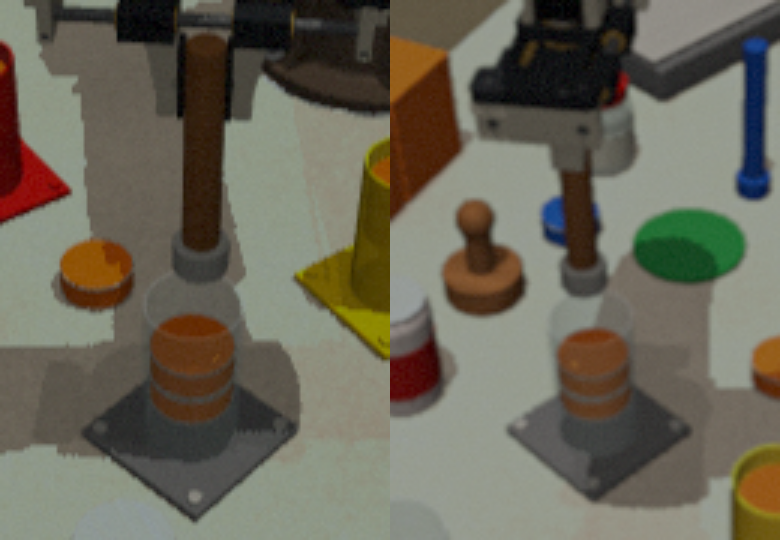

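The tamper is held upright over the tube's mouth. The foot centre is near scene (346.7,215) and side (264.7,191). I'll triangulate it.

Run:
```python
from h import *
S,D=cam("scene"),cam("side")
for n,a,b,z in(("foot",(346.9,215.3),(264.7,191.5),.175),("rim",(344.6,232),(266.8,207.8),.13)):
    A=[];B=[]
    for K,x in((S,a),(D,b)):
        o,d=ray(K,*x); d/=np.linalg.norm(d); M=np.eye(3)-np.outer(d,d); A.append(M);B.append(M@o)
    print(n,np.linalg.solve(sum(A),sum(B)),onz(S,*a,z),onz(D,*b,z))
```

```text
foot [0.52838087 0.02580755 0.1744741 ] [0.52979847 0.02695623 0.175     ] [0.52812128 0.02502071 0.175     ]
rim [0.52667754 0.02275268 0.12540514] [0.53030627 0.02347236 0.13      ] [0.52400346 0.02831406 0.13      ]
```

Call:
arm_command(steps=[{"translation": [0, 0, 15], "rotation": [0, 0, 0], "claw": 10}, {"translation": [0, 0, 30], "rotation": [0, 0, 0], "claw": 10}, {"translation": [0, 0, 42], "rotation": [0, 0, 0], "claw": 10}, {"translation": [0, 0, 54], "rotation": [0, 0, 0], "claw": 10}, {"translation": [0, 0, 60], "rotation": [0, 0, 0], "claw": 10}])

```text
clock: 5.0
tool_pos: [0.5278, 0.023, 0.2263]
orientation: [180.0, -0.1, -163.0]
force: [1.0, 0.3, -2.5]
opening: 0.0233
gripper_force: 30.0
```

Call:
arm_command(steps=[{"translation": [0, 0, 6], "rotation": [0, 0, 0], "claw": 10}, {"translation": [0, 0, 12], "rotation": [0, 0, 0], "claw": 10}, {"translation": [0, 0, 18], "rotation": [0, 0, 0], "claw": 10}, {"translation": [0, 0, 24], "rotation": [0, 0, 0], "claw": 10}, {"translation": [0, 0, 30], "rotation": [0, 0, 0], "claw": 10}])

```text
clock: 5.5
tool_pos: [0.5287, 0.0236, 0.1979]
orientation: [-180.0, 0.1, -163.0]
force: [-0.4, 0.6, 4.7]
opening: 0.0239
gripper_force: 30.0
```

Call:
arm_command(steps=[{"translation": [0, 0, 4], "rotation": [0, 0, 0], "claw": 10}, {"translation": [0, 0, 8], "rotation": [0, 0, 0], "claw": 10}, {"translation": [0, 0, 11], "rotation": [0, 0, 0], "claw": 10}, {"translation": [0, 0, 13], "rotation": [0, 0, 0], "claw": 10}, {"translation": [0, 0, 14], "rotation": [0, 0, 0], "claw": 10}])

```text
clock: 6.0
tool_pos: [0.5284, 0.0236, 0.1835]
orientation: [-180.0, 0.0, -163.0]
force: [-0.3, 0.8, 4.0]
opening: 0.0235
gripper_force: 30.0
```

Call:
arm_command(steps=[{"translation": [0, 0, 1], "rotation": [0, 0, 0], "claw": 10}, {"translation": [0, 0, 2], "rotation": [0, 0, 0], "claw": 10}, {"translation": [0, 0, 2], "rotation": [0, 0, 0], "claw": 10}])

```text
clock: 6.3
tool_pos: [0.5285, 0.0236, 0.1819]
orientation: [-180.0, 0.0, -163.0]
force: [0.0, -0.3, 5.6]
opening: 0.0236
gripper_force: 30.0
```

Call:
arm_command(steps=[{"translation": [0, 0, 1], "rotation": [0, 0, 0], "claw": 10}, {"translation": [0, 0, 2], "rotation": [0, 0, 0], "claw": 10}, {"translation": [0, 0, 2], "rotation": [0, 0, 0], "claw": 10}])

```text
clock: 6.6
tool_pos: [0.5292, 0.0236, 0.1818]
orientation: [-180.0, 0.2, -162.9]
force: [-3.9, 0.6, 17.9]
opening: 0.0233
gripper_force: 30.0
```

Call:
arm_command(steps=[{"translation": [0, 0, 1], "rotation": [0, 0, 0], "claw": 10}, {"translation": [0, 0, 2], "rotation": [0, 0, 0], "claw": 10}, {"translation": [0, 0, 2], "rotation": [0, 0, 0], "claw": 10}])

```text
clock: 6.9
tool_pos: [0.5304, 0.0238, 0.1815]
orientation: [-179.9, 0.3, -162.9]
force: [-5.1, 1.4, 27.0]
opening: 0.0234
gripper_force: 30.0
```

Call:
arm_command(steps=[{"translation": [0, 0, -6], "rotation": [0, 0, 0], "claw": 10}, {"translation": [0, 0, -26], "rotation": [0, 0, 0], "claw": 10}, {"translation": [0, 0, -56], "rotation": [0, 0, 0], "claw": 10}, {"translation": [0, 0, -86], "rotation": [0, 0, 0], "claw": 10}, {"translation": [0, 0, -112], "rotation": [0, 0, 0], "claw": 10}])

```text
clock: 7.4
tool_pos: [0.5274, 0.0235, 0.2899]
orientation: [180.0, -0.1, -163.0]
force: [1.1, 0.3, -2.0]
opening: 0.0229
gripper_force: 30.0
```

Run:
```python
from h import *
o=ctrl.get_obs(); print(o["clock"],o["tool_pos"],o["opening"],o["gripper_force"])
Rm=R.from_euler('xyz',o["orientation"],degrees=True); print(Rm.inv().apply(np.array([.5645,-.2305,.29])-o["tool_pos"])*1000)
_,a,d1=snap("scene"); _,b,d2=snap("side")
A=cv2.resize(a[130:310,280:410],None,fx=3,fy=3); B=cv2.resize(b[100:280,200:330],None,fx=3,fy=3)
cv2.imwrite("pics/c2.png",np.hstack([A,B])[...,::-1])
```

```text
7.4 [0.52741417 0.02352703 0.28989322] 0.022922211798190106 29.99382197856903
[ 3.87559716e+01 -2.53777530e+02 -2.01058519e-01]
```

View pics/c2.png

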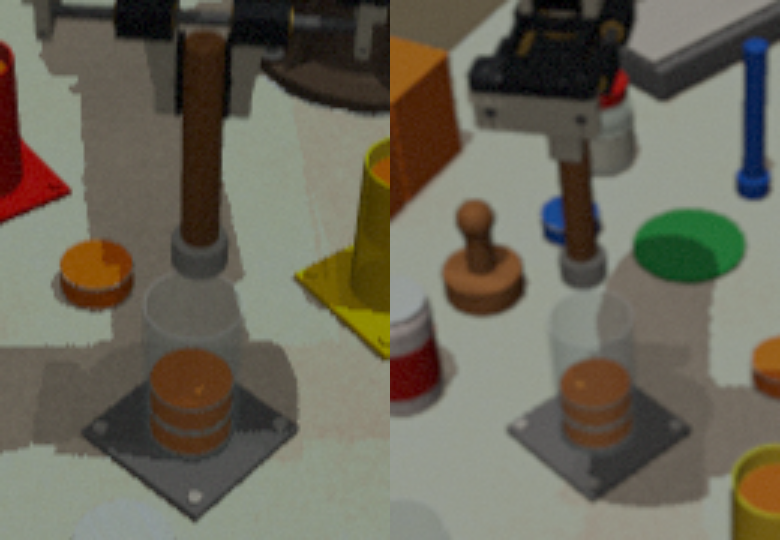

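The tins are on the bottom and the tamper is clear of the tube and still upright. Next I take it back to the mat.

Call:
arm_command(steps=[{"translation": [4, -30, 0], "rotation": [0, 0, 0], "claw": 10}, {"translation": [9, -65, 0], "rotation": [0, 0, 0], "claw": 10}, {"translation": [15, -100, 0], "rotation": [0, 0, 0], "claw": 10}, {"translation": [20, -135, 0], "rotation": [0, 0, 0], "claw": 10}, {"translation": [25, -165, 0], "rotation": [0, 0, 0], "claw": 10}])

```text
clock: 8.0
tool_pos: [0.5516, -0.1428, 0.2875]
orientation: [179.9, -0.2, -163.0]
force: [0.2, 0.2, -1.6]
opening: 0.024
gripper_force: 30.0
```

Call:
arm_command(steps=[{"translation": [5, -30, 0], "rotation": [0, 0, 0], "claw": 10}, {"translation": [9, -58, 0], "rotation": [0, 0, 0], "claw": 10}, {"translation": [13, -78, 0], "rotation": [0, 0, 0], "claw": 10}, {"translation": [13, -88, 0], "rotation": [0, 0, 0], "claw": 10}, {"translation": [13, -88, 0], "rotation": [0, 0, 0], "claw": 10}])

```text
clock: 8.5
tool_pos: [0.5653, -0.2302, 0.2876]
orientation: [179.9, -0.1, -163.1]
force: [0.1, 1.2, -1.3]
opening: 0.0236
gripper_force: 30.0
```

Call:
arm_command(steps=[{"translation": [0, 0, 35], "rotation": [0, 0, 0], "claw": 10}, {"translation": [0, 0, 75], "rotation": [0, 0, 0], "claw": 10}, {"translation": [0, 0, 115], "rotation": [0, 0, 0], "claw": 10}, {"translation": [0, 0, 140], "rotation": [0, 0, 0], "claw": 10}, {"translation": [0, 0, 150], "rotation": [0, 0, 0], "claw": 10}])

```text
clock: 9.0
tool_pos: [0.5637, -0.2281, 0.1361]
orientation: [179.8, -0.3, -163.0]
force: [0.9, -0.4, -2.2]
opening: 0.0235
gripper_force: 30.0
```

Call:
arm_command(steps=[{"translation": [0, 0, 2], "rotation": [0, 0, 0], "claw": 10}, {"translation": [0, 0, 4], "rotation": [0, 0, 0], "claw": 10}, {"translation": [0, 0, 6], "rotation": [0, 0, 0], "claw": 10}, {"translation": [0, 0, 6], "rotation": [0, 0, 0], "claw": 10}])

```text
clock: 9.4
tool_pos: [0.5664, -0.2295, 0.1346]
orientation: [-180.0, 0.1, -163.0]
force: [-0.8, -0.2, -2.3]
opening: 0.0234
gripper_force: 30.0
```

Call:
arm_command(steps=[{"translation": [0, 0, 2], "rotation": [0, 0, 0], "claw": 10}, {"translation": [0, 0, 4], "rotation": [0, 0, 0], "claw": 10}, {"translation": [0, 0, 5], "rotation": [0, 0, 0], "claw": 10}, {"translation": [0, 0, 5], "rotation": [0, 0, 0], "claw": 10}])

```text
clock: 9.8
tool_pos: [0.5657, -0.2295, 0.1284]
orientation: [180.0, -0.0, -163.0]
force: [-0.0, 0.0, -2.2]
opening: 0.0231
gripper_force: 30.0
```

Call:
arm_command(steps=[{"translation": [0, 0, 1], "rotation": [0, 0, 0], "claw": 10}, {"translation": [0, 0, 1], "rotation": [0, 0, 0], "claw": 10}, {"translation": [0, 0, 1], "rotation": [0, 0, 0], "claw": 10}])

```text
clock: 10.1
tool_pos: [0.566, -0.2296, 0.1279]
orientation: [-180.0, 0.0, -163.0]
force: [-1.6, 0.3, 1.5]
opening: 0.0235
gripper_force: 30.0
```

Call:
arm_command(steps=[{"translation": [0, 0, 0], "rotation": [0, 0, 0], "claw": 28}, {"translation": [0, 0, 0], "rotation": [0, 0, 0], "claw": 36}, {"translation": [0, 0, 0], "rotation": [0, 0, 0], "claw": 50}, {"translation": [0, 0, 0], "rotation": [0, 0, 0], "claw": 60}, {"translation": [0, 0, 0], "rotation": [0, 0, 0], "claw": 60}])

```text
clock: 10.6
tool_pos: [0.5659, -0.2295, 0.1275]
orientation: [-180.0, -0.0, -163.0]
force: [0.1, 0.1, -0.3]
opening: 0.0547
gripper_force: 0.0
```

Call:
arm_command(steps=[{"translation": [0, 0, -20], "rotation": [0, 0, 0], "claw": 60}, {"translation": [0, 0, -50], "rotation": [0, 0, 0], "claw": 60}, {"translation": [0, 0, -90], "rotation": [0, 0, 0], "claw": 60}, {"translation": [0, 0, -120], "rotation": [0, 0, 0], "claw": 60}, {"translation": [0, 0, -120], "rotation": [0, 0, 0], "claw": 60}])

```text
clock: 11.1
tool_pos: [0.5681, -0.2303, 0.2529]
orientation: [-179.8, 0.4, -163.0]
force: [-0.3, -0.2, 0.2]
opening: 0.0599
gripper_force: 0.0
```

Run:
```python
from h import *
o=ctrl.get_obs(); print(o["clock"],o["tool_pos"],o["opening"],o["force"])
_,a,_=snap("scene"); _,b,_=snap("side")
A=cv2.resize(a[130:310,180:390],None,fx=2,fy=2); B=cv2.resize(b[90:270,220:350],None,fx=2,fy=2)
cv2.imwrite("pics/c3.png",np.hstack([A,B])[...,::-1])
```

```text
11.1 [ 0.56809709 -0.23027019  0.25287973] 0.05990914492142157 [-0.31169309 -0.16642434  0.19137378]
```

View pics/c3.png

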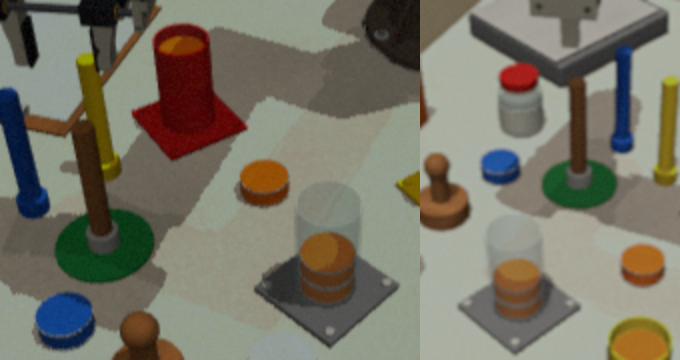

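The tamper stands upright on the middle of the mat, the tins are at the bottom and the gripper is clear of everything, so I hand it in.

```bash
python3 -c "
from plant import ctrl
print(ctrl.close_job())"
```

```text
the job is handed in; nothing more can be done
None
```

I pushed the orange tins down to a firm stop on the bottom with the held tamper, stood the tamper upright near the middle of the green mat, let go, and handed the job in at about 11 s; the hand-in returned no verdict.

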